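# Clip the wide calibration board into the edge clip

### The arm

A 6-joint arm with a two-finger parallel gripper is mounted at the origin on the work surface. World frame = base frame: x ahead of the robot, y to its left, z up, the work surface at z = 0. Lengths are in m, angles in rad, forces in N, time in s.
With the tool pointing down it reaches from about 0.35 to 0.85 m from the base axis. Payload 8.1 kg.
Tool frame: the origin (TCP) lies at the centre of the arm's flange, where the gripper is bolted on; the fingertips stand 186 mm ahead of it and the grasp point (between the pads) lies 167 mm ahead of it; z points along the fingers, y is the line along which they close (so a half turn about z gives the same grasp; the last joint's range is limited). The gripper opens to 93 mm and grips with 3 to 60 N. Pads are 15 mm wide; open, the fingers measure 128 mm over their backs; the gripper's body (75 mm by 188 mm) begins 65 mm behind the grasp point.
Start: joints at [-1.383, 0.13, 1.488, -0, 1.523, -0.085], TCP at [0.162, -0.578, 0.405] pointing down, gripper open.
Joint ranges: [-2.96, 2.96], [-0.89, 2.26], [0.02, 2.5], [-1.34, 4.48], [0, 2.73], [-2.66, 2.66]. Speed limits (rad/s): [2.39, 2.39, 2.79, 3.14, 3.14, 3.14].

### API

Orientations are given as a rotation vector (axis times angle).
In Python, from cell import * gives the robot as it stands. The module is installed in compiled form; this text tells all that it offers.
- The arm moves only by the tool send_rows, never from a script. Its argument "targets" is a list that holds one entry, the list of rows, each a list of 7 numbers: the turn, a rotation vector about the tool's x, y, z in degrees, then the shift along the tool's x, y, z in m, then the gripper command: -1 is fully open, 1 is shut, values between are in proportion. A call has 1 to 5 rows; each row shifts and turns the commanded pose from where the row before left it, along the tool's axes as they then stand; what a row does not reach is not made up. A row lasts 1/8 s, in which the tool goes at most 62.5 mm and 10.7 degrees, less where a joint would pass 70% of its speed; a pose out of reach is approached as far as the arm can. A call with a gripper value outside its range is refused whole. The fingers move at their own pace and stop on an object; "newtons" is the grip in N (left out, the last holds). Time passes only in rows, so rows that do not move let the fingers close. It gives the time, the measured TCP pose, the force, the opening and the grip force at its end, in the units of the state.
- read_state(): the state, without advancing time (a new reading comes with each control period).
- read_camera(name): name is "side" or "top"; returns the picture (480x640x3 uint8, red, green, blue); there is no depth.
- camera_info(name): a dict with "K" (3x3 intrinsics, pixels), "D" ([k1, k2, p1, p2, k3] as OpenCV has them; the pictures are not rectified), "origin" and "attitude" of the camera in the world. Camera axes: x right, y down, z forward; pixel columns grow to the right and rows downward; lengths in m; the calibration is good to about 2 mm. A picture is of the moment at which its call begins. camera_info takes no time and is no camera call.
- hand_in(): hands the job in; it is judged then, once.
The state is a dict: "t": time; "qpos": joint angles; "dq": joint speeds; "joint_torque": joint torques, N m; "eef_pos": TCP position; "eef_rot": TCP orientation; "contact_force": force on the tool from outside, world axes, zero at the start; "ft_torque": the same for the moment, N m; "finger_gap": finger opening in m; "grasp_force": force on a finger pad.
Only numpy, scipy, OpenCV 4.12 (cv2) and the standard library are available. Lean on these libraries where they do the work, as an engineer would, in place of code of your own. Each camera call takes 0.05 s, during which the arm holds its last target. There are 200 camera calls.

### The job

Take the wide circuit board by its grip bar out of the desk rack and press its lower edge into the sprung edge clip until it is fully home on the bottom of the clip's slot, standing upright in line with the slot and roughly centred along it, then let go. Leave the two narrow boards where they stand in the rack.

Things in the scene. Friction and masses are not known exactly. Their poses are not given: they have to be found in the camera images.
- wide_board_center (a point): Centre (half-way up) of the wide green circuit board, standing upright in one of the rack's 3 slots: 100 wide (its x) x 5 thick (y) x 90 mm high (z), about 90 g. A grey grip bar, 70 long x 12 thick x 16 high, caps its top edge, 29 to 45 mm above this point; the lower edge is 45 mm below it. Which slot it is in varies; lift it 35 mm to clear the slot's walls.
- clip_seat (a point): Middle of the slot bottom in the sprung clip, 12 mm above the desk; the slot runs along x, open at both ends; z up. Two slippery black jaws 60 mm long, 2 mm apart, part along y as an edge enters (springs 4.5 N each plus 300 N/m, 12 mm travel); they flare to a mouth 28 mm wide, 38 mm above this point. Needs 3 to 12 N of push; either way round. Board home: its centre 45 mm above this point.
- narrow_board_a_center (a point): Centre of a narrow board, to be left alone, in another slot of the rack: made like the wide one (5 thick, 90 high, same grip bar height and thickness) but only 56 mm wide (x). The rack (80 x 200 mm) is fixed; its three parallel slots are 75 mm apart, 70 mm long, loose (7 mm wide), with walls up to 34 mm above the desk; boards in it reach 94 mm.
- narrow_board_b_center (a point): Centre of the second narrow board, to be left alone, in the remaining slot: like the first, 56 wide (x) x 5 thick (y) x 90 mm high (z). The clip that the wide board goes into stands apart from the rack on a fixed aluminium base 110 x 110 x 12 mm.

How it is judged:
By the outcome, as a careful person would: the job done as asked, in the order asked, and still so for the second after the job is handed in, with the robot touching nothing.
It also fails if it takes over 38 s, if anything falls off the work surface, if the arm or the gripper's body presses on something with over 40 N, if the wrist force passes 120 N, or if a joint passes its speed limit or range.

## Working session

There is one attempt and no reset: what is moved stays moved. The work goes in short steps, Python scripts to look and compute and a tool call to move; the robot and the scene stay as the last step left them, time stands still between calls to the robot, and variables do not carry over. Pictures are saved under pics/ and viewed, at most 10 in all, crops included, and the job is handed in when it is done.

Besides the shell and the picture viewer there is one more tool, called after "Call:" as a command line: name --argument value ..., lists and objects as JSON in quotes. send_rows: Moves the arm, as the interface text tells. Its arguments: {"type":"object","properties":{"targets":{"type":"array","items":{"type":"array","items":{"type":"array","items":{"type":"number"}}}},"newtons":{"type":"number"}},"required":["targets"]}

```bash
mkdir -p pics; python3 - <<'E'
from cell import *
import cv2
for n in("top","side"):
    cv2.imwrite(f"pics/{n}0.png",cv2.cvtColor(read_camera(n),cv2.COLOR_RGB2BGR)); i=camera_info(n); print(n,i)
s=read_state(); print(s)
E
```

```text
top {'K': array([[472.34743788,   0.        , 314.68744937],
       [  0.        , 472.34743788, 235.10943248],
       [  0.        ,   0.        ,   1.        ]]), 'D': array([-0.05268543,  0.        ,  0.        ,  0.        ,  0.        ]), 'origin': array([0.40086771, 0.00224302, 0.86280654]), 'attitude': array([-2.1542604 ,  2.13374411, -0.19761592])}
side {'K': array([[595.04887896,   0.        , 319.87677913],
       [  0.        , 595.04887896, 258.42342693],
       [  0.        ,   0.        ,   1.        ]]), 'D': array([0.06504768, 0.        , 0.        , 0.        , 0.        ]), 'origin': array([0.15094269, 0.45623333, 0.77694631]), 'attitude': array([-0.94758476,  2.56463263, -0.9452272 ])}
{'t': 0.1, 'qpos': array([-1.38339676e+00,  1.31090769e-01,  1.48915352e+00,  1.64536542e-05,
        1.52301056e+00, -8.53802733e-02]), 'dq': array([ 0.00061125,  0.00022923, -0.00204383,  0.00065173, -0.00075723,
       -0.00090543]), 'joint_torque': array([ 2.04603675e-03, -5.61341286e+01, -4.93094480e+01,  7.70048937e-02,
        2.90871563e-02, -4.18968625e-05]), 'eef_pos': array([ 0.16164379, -0.57760561,  0.40379829]), 'eef_rot': array([-3.11077235e+00, -4.26927281e-01,  1.07289672e-04]), 'contact_force': array([ 0.82564615,  0.04674562, -0.17515059]), 'ft_torque': array([-0.0251595 , -0.00690127,  0.01564194]), 'grasp_force': 0.0, 'finger_gap': 0.09301053654446358}
```

View pics/top0.png

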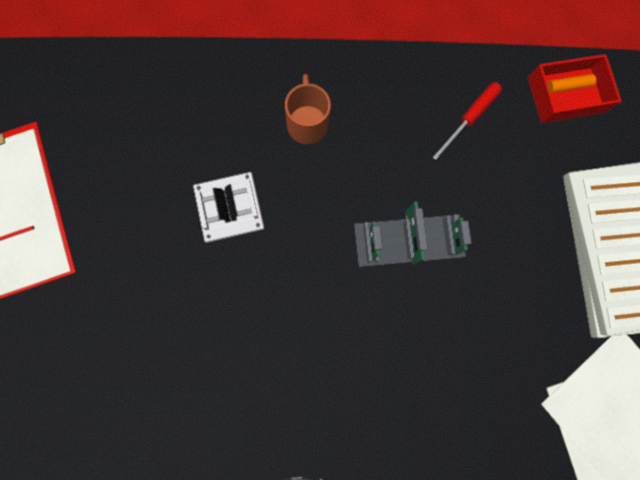

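View pics/side0.png

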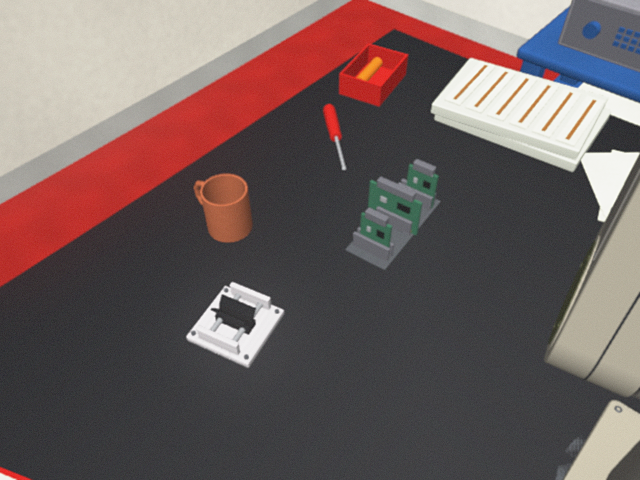

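The top view shows the wide board in the middle slot, with its bar near (419,232) and the clip near (226,203). The side view shows the clip at (236,318) and the wide board at (395,205). Next I'll look closer and segment.

```bash
cat >h.py <<'E'
import numpy as np,cv2
from scipy.spatial.transform import Rotation as R
from cell import *
def ray(n,uv):
    i=camera_info(n); p=cv2.undistortPoints(np.array(uv,float).reshape(-1,1,2),i["K"],i["D"]).reshape(-1,2)
    d=np.c_[p,np.ones(len(p))]@R.from_rotvec(i["attitude"]).as_matrix().T
    return i["origin"],d
def onz(n,uv,z):
    o,d=ray(n,uv); return o+d*((z-o[2])/d[:,2])[:,None]
def px(n,P):
    i=camera_info(n); r=R.from_rotvec(i["attitude"]).inv()
    return cv2.projectPoints(np.array(P,float).reshape(-1,1,3),r.as_rotvec(),-r.apply(i["origin"]),i["K"],i["D"])[0].reshape(-1,2)
def grab(n): return cv2.cvtColor(read_camera(n),cv2.COLOR_RGB2BGR)
E
python3 - <<'E'
from h import *
t=cv2.imread("pics/top0.png");s=cv2.imread("pics/side0.png")
c=[t[195:275,350:480],t[165:245,170:300],s[155:275,340:450],s[280:370,180:290]]
c=[cv2.resize(x,(400,300),interpolation=cv2.INTER_CUBIC) for x in c]
cv2.imwrite("pics/c.png",np.vstack([np.hstack(c[:2]),np.hstack(c[2:])]))
for n,im,win in(("top",t,(180,260,160,250)),("side",s,(180,290,280,370))):
    m=np.zeros(im.shape[:2],np.uint8);x0,x1,y0,y1=win
    if n=="top": x0,x1,y0,y1=185,270,165,245
    m[y0:y1,x0:x1]=(im[y0:y1,x0:x1].min(2)>130)*255
    m=cv2.morphologyEx(m,cv2.MORPH_CLOSE,np.ones((15,15)))
    k=max(cv2.findContours(m,0,2)[0],key=cv2.contourArea)
    P=onz(n,k.astype(float),.012)[:,:2]
    print(n,"base",cv2.minAreaRect((P*1000).astype(np.float32)))
# dark jaws in top
    m=np.zeros(im.shape[:2],np.uint8);cy=slice(180,228) if n=="top" else slice(292,334);cx=slice(208,244) if n=="top" else slice(210,262)
    m[cy,cx]=(im[cy,cx].max(2)<45)*255
    k=max(cv2.findContours(m,0,2)[0],key=cv2.contourArea)
    for z in(.05,): print("jaws",cv2.minAreaRect((onz(n,k.astype(float),z)[:,:2]*1000).astype(np.float32)),cv2.boundingRect(k))
# rack base, gray in top
m=np.zeros(t.shape[:2],np.uint8);m[195:275,345:480]=(t[195:275,345:480].max(2)>62)*255
k=max(cv2.findContours(m,0,2)[0],key=cv2.contourArea)
print("rack",cv2.minAreaRect((onz("top",k.astype(float),.004)[:,:2]*1000).astype(np.float32)))
E
```

```text
top base ((594.8402709960938, 147.15579223632812), (110.7909164428711, 110.38579559326172), 13.956544876098633)
jaws ((590.6500854492188, 145.43011474609375), (61.447998046875, 28.99896240234375), 14.550918579101562) (214, 186, 23, 35)
side base ((597.5164184570312, 142.41250610351562), (112.861328125, 126.92645263671875), 14.27739143371582)
jaws ((549.5361938476562, 161.64767456054688), (0.0, 0.0), 0.0) (248, 332, 1, 1)
rack ((552.919677734375, -194.93222045898438), (113.9511947631836, 215.02426147460938), 6.160895824432373)
```

View pics/c.png

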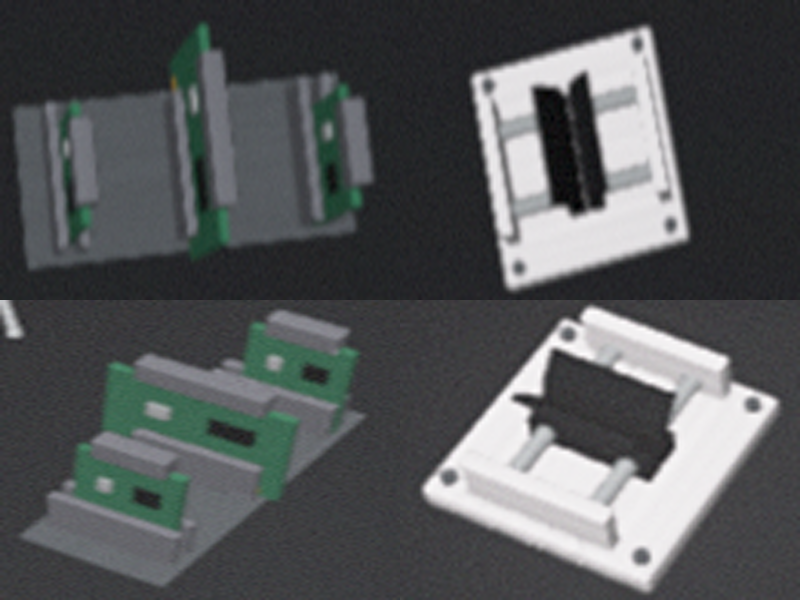

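The crops show the wide board in the middle slot, with its bar's top face at about (416–426, 208–250) in the top view. The clip jaws run at about 14° to x. Next I'll measure the bar in both views.

```bash
python3 - <<'E'
from h import *
t=cv2.imread("pics/top0.png");s=cv2.imread("pics/side0.png")
def seg(im,x0,x1,y0,y1,seed,tol):
    m=np.zeros((im.shape[0]+2,im.shape[1]+2),np.uint8)
    cv2.floodFill(im.copy(),m,seed,0,(tol,)*3,(tol,)*3,4|cv2.FLOODFILL_MASK_ONLY|cv2.FLOODFILL_FIXED_RANGE|(255<<8))
    return m[1:-1,1:-1]
print(t[228,412:432].tolist()); print(s[178:202,390].tolist())
for n,im,seed in(("top",t,(420,228)),("top",t,(421,235)),("side",s,(395,184)),("side",s,(390,184))):
  for tol in(12,18):
    m=seg(im,0,0,0,0,seed,tol); k=max(cv2.findContours(m,0,2)[0],key=cv2.contourArea)
    r=cv2.minAreaRect((onz(n,k.astype(float),.094)[:,:2]*1000).astype(np.float32)); print(n,tol,np.round(r[0],1),np.round(r[1],1),round(r[2],1),cv2.boundingRect(k))
# rack base outline, excl. boards: corners read in the crop
c=np.array([[14,107],[28,268],[355,232]])*[.325,80/300]+[350,195]
P=onz("top",c,.004);print(P.round(4),np.linalg.norm(P[0]-P[1]))
c=np.array([[203,50],[224,50],[216,208],[235,205]])*[.325,80/300]+[350,195]
P=onz("top",c,.094);print(P.round(4),P.mean(0))
E
```

```text
[[52, 71, 35], [50, 67, 31], [50, 64, 31], [57, 67, 43], [68, 67, 63], [83, 79, 78], [119, 112, 109], [124, 116, 114], [123, 115, 114], [123, 116, 115], [121, 114, 111], [118, 111, 108], [109, 103, 101], [96, 91, 89], [90, 85, 83], [93, 89, 84], [93, 88, 84], [92, 87, 82], [92, 88, 82], [93, 88, 83]]
[[59, 54, 54], [64, 61, 61], [96, 91, 92], [128, 121, 120], [137, 128, 128], [146, 136, 137], [147, 137, 138], [143, 136, 136], [131, 122, 124], [108, 101, 101], [106, 100, 101], [106, 101, 101], [113, 101, 106], [104, 100, 98], [95, 99, 89], [82, 97, 64], [79, 103, 56], [84, 106, 61], [81, 105, 56], [84, 106, 62], [82, 104, 61], [80, 101, 58], [81, 106, 65], [84, 106, 65]]
top 12 [ 542.3 -188.9] [66.9 10.6] 6.0 (416, 209, 11, 40)
top 18 [ 542.2 -189. ] [67. 11.] 5.8 (416, 209, 11, 40)
top 12 [ 542.3 -188.9] [66.9 10.6] 6.0 (416, 209, 11, 40)
top 18 [ 542.2 -189. ] [67.  11.1] 5.5 (416, 209, 11, 40)
side 12 [ 530.4 -193.2] [96.3 16.5] 6.2 (378, 177, 54, 22)
side 18 [ 530.3 -193.3] [96.4 18. ] 5.7 (378, 177, 55, 22)
side 12 [ 538.6 -192.3] [77.  15.1] 6.0 (378, 178, 45, 18)
side 18 [ 530.3 -193.2] [96.  16.5] 6.2 (378, 177, 54, 22)
[[ 0.5665 -0.0874  0.004 ]
 [ 0.4867 -0.0952  0.004 ]
 [ 0.5062 -0.2929  0.004 ]] 0.08018179213307887
[[ 0.5763 -0.1815  0.094 ]
 [ 0.5765 -0.1931  0.094 ]
 [ 0.5051 -0.1866  0.094 ]
 [ 0.5065 -0.1969  0.094 ]] [ 0.5411034  -0.18952909  0.094     ]
```

Measured so far:

| Item | x (m) | y (m) | Yaw |
|---|---|---|---|
| Bar | 0.541 | -0.190 | 6° |
| Clip | about 0.593 | 0.146 | 14.2° |

The bar measures 67x11 mm and the clip base 110x110 mm, which agree with the sizes given.

Call:
send_rows --targets '[[[0, 0, 9.6, 0, 0, 0, 0.0], [0, 0, 0, 0.042, -0.035, 0.004, 0.0], [0, 0, 0, 0.042, -0.035, 0.004, 0.0], [0, 0, 0, 0.042, -0.035, 0.004, 0.0], [0, 0, 0, 0.042, -0.035, 0.004, 0.0]]]' --newtons 25

```text
t: 0.72
eef_pos: [0.3149, -0.4195, 0.3882]
eef_rot: [-3.137, -0.165, 0.0]
contact_force: [1.0, -0.6, -0.3]
finger_gap: 0.049
grasp_force: 0.0
```

Call:
send_rows --targets '[[[0, 0, 0, 0.042, -0.035, 0.004, 0.0], [0, 0, 0, 0.042, -0.035, 0.004, 0.0], [0, 0, 0, 0.042, -0.035, 0.004, 0.0], [0, 0, 0, 0.042, -0.035, 0.004, 0.0], [0, 0, 0, 0.042, -0.035, 0.004, 0.0]]]'

```text
t: 1.35
eef_pos: [0.5054, -0.2233, 0.3683]
eef_rot: [-3.137, -0.165, 0.001]
contact_force: [1.1, 0.0, -0.8]
finger_gap: 0.0466
grasp_force: 0.0
```

Call:
send_rows --targets '[[[0, 0, 0, 0.035, -0.03, 0, 0.0], [0, 0, 0, 0.0, 0.0, 0, 0.0], [0, 0, 0, 0.0, 0.0, 0.0, 0.0]]]'

```text
t: 1.72
eef_pos: [0.5358, -0.1914, 0.3682]
eef_rot: [-3.137, -0.166, 0.002]
contact_force: [-0.9, -1.0, 0.0]
finger_gap: 0.0466
grasp_force: 0.0
```

```bash
cat >>h.py <<'E'
def st(goal=None,yaw=None):
    s=read_state(); M=R.from_rotvec(s["eef_rot"]).as_matrix(); th=np.degrees(np.arctan2(M[1,0],M[0,0]))
    print("t",round(s["t"],2),"pos",s["eef_pos"].round(4),"yaw",th.round(2),"zaxis",M[:,2].round(3),"F",s["contact_force"].round(1),"M",s["ft_torque"].round(2),"gap",round(s["finger_gap"],4),"grip",round(s["grasp_force"],1))
    if goal is not None: print("tool shift",(M.T@(np.array(goal)-s["eef_pos"])).round(4))
    if yaw is not None: print("turn z",(th-yaw).round(2))
    return s
E
python3 - <<'E'
from h import *
st([.541,-.190,.253],6)
E
```

```text
t 1.73 pos [ 0.5358 -0.1914  0.3682] yaw 6.07 zaxis [-0.001  0.    -1.   ] F [-0.9 -1.   0. ] M [-0.    0.01 -0.03] gap 0.0466 grip 0.0
tool shift [ 0.0054 -0.0009  0.1152]
turn z 0.07
```

Call:
send_rows --targets '[[[0, 0, 0, 0.005, -0.001, 0.02, 0.0], [0, 0, 0, 0, 0, 0.035, 0.0], [0, 0, 0, 0, 0, 0.035, 0.0], [0, 0, 0, 0, 0, 0.025, 0.0], [0, 0, 0, 0, 0, 0, 0.0]]]'

```text
t: 2.35
eef_pos: [0.539, -0.19, 0.2499]
eef_rot: [-3.134, -0.163, 0.009]
contact_force: [-0.3, 0.5, -1.0]
finger_gap: 0.0464
grasp_force: 0.0
```

```bash
python3 - <<'E'
from h import *
st([.541,-.190,.253],6)
a=grab("top")[165:285,340:500];b=grab("side")[120:270,320:520]
cv2.imwrite("pics/g.png",np.hstack([cv2.resize(x,(400,300),interpolation=2) for x in(a,b)]))
E
```

```text
t 2.35 pos [ 0.539  -0.19    0.2499] yaw 5.94 zaxis [-0.006  0.003 -1.   ] F [-0.3  0.5 -1. ] M [ 0.02 -0.    0.03] gap 0.0464 grip 0.0
tool shift [ 0.002   0.0002 -0.0031]
turn z -0.06
```

View pics/g.png

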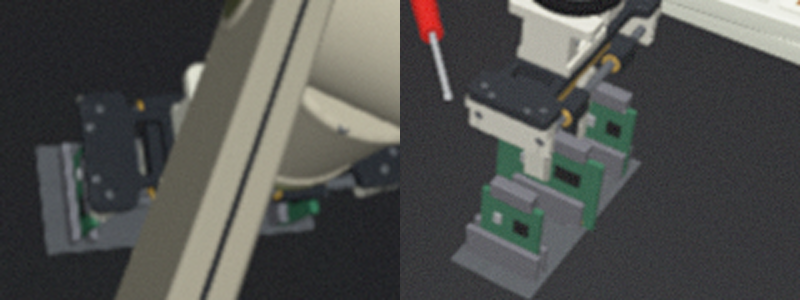

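The fingers straddle the middle board's bar and clear both narrow boards. Closing now.

Call:
send_rows --targets '[[[0, 0, 0, 0.001, 0, -0.002, 1], [0, 0, 0, 0, 0, 0, 1], [0, 0, 0, 0, 0, 0, 1], [0, 0, 0, 0, 0, 0, 1], [0, 0, 0, 0, 0, 0, 1]]]' --newtons 30

```text
t: 3.08
eef_pos: [0.5421, -0.1898, 0.256]
eef_rot: [3.137, 0.165, 0.001]
contact_force: [-1.2, -1.8, 1.9]
finger_gap: 0.0116
grasp_force: 30.0
```

Call:
send_rows --targets '[[[0, 0, 0, 0, 0, -0.005, 1], [0, 0, 0, 0, 0, -0.01, 1], [0, 0, 0, 0, 0, -0.015, 1], [0, 0, 0, 0, 0, -0.02, 1], [0, 0, 0, 0, 0, -0.02, 1]]]'

```text
t: 3.7
eef_pos: [0.5422, -0.1898, 0.3279]
eef_rot: [3.137, 0.165, 0.002]
contact_force: [-0.2, -0.2, -0.9]
finger_gap: 0.0117
grasp_force: 30.0
```

Call:
send_rows --targets '[[[0, 0, 0, 0, 0, -0.03, 1], [0, 0, 0, 0, 0, -0.03, 1], [0, 0, 0, 0, 0, 0, 1], [0, 0, 0, 0, 0, 0, 1]]]'

```text
t: 4.2
eef_pos: [0.5419, -0.1896, 0.3854]
eef_rot: [-3.137, -0.165, 0.0]
contact_force: [-0.5, 0.4, -1.8]
finger_gap: 0.0117
grasp_force: 30.0
```

```bash
python3 - <<'E'
from h import *
st([.593,.146,.375],14.2)
E
```

```text
t 4.2 pos [ 0.5419 -0.1896  0.3854] yaw 6.03 zaxis [-0.  0. -1.] F [-0.5  0.4 -1.8] M [0.02 0.02 0.02] gap 0.0117 grip 30.0
tool shift [ 0.0861 -0.3284  0.0105]
turn z -8.17
```

Call:
send_rows --targets '[[[0, 0, 0, 0.0105, -0.04, 0, 1], [0, 0, 0, 0.0105, -0.04, 0, 1], [0, 0, 0, 0.0105, -0.04, 0, 1], [0, 0, 0, 0.0105, -0.04, 0, 1], [0, 0, 0, 0.0105, -0.04, 0, 1]]]'

```text
t: 4.82
eef_pos: [0.5728, 0.016, 0.3838]
eef_rot: [-3.137, -0.165, 0.005]
contact_force: [1.2, 0.2, -1.2]
finger_gap: 0.012
grasp_force: 30.0
```

Call:
send_rows --targets '[[[0, 0, 0, 0.0105, -0.04, 0, 1], [0, 0, 0, 0.0105, -0.04, 0, 1], [0, 0, 0, 0.0105, -0.04, 0, 1], [0, 0, -8.2, 0, -0.008, 0.02, 1], [0, 0, 0, 0, 0, 0.02, 1]]]'

```text
t: 5.45
eef_pos: [0.5905, 0.1461, 0.3433]
eef_rot: [3.117, 0.39, -0.004]
contact_force: [0.4, -0.4, -0.9]
finger_gap: 0.0117
grasp_force: 30.0
```

Call:
send_rows --targets '[[[0, 0, 0, 0, 0, 0, 1], [0, 0, 0, 0, 0, 0, 1]]]'

```text
t: 5.7
eef_pos: [0.5911, 0.1445, 0.3457]
eef_rot: [3.118, 0.385, -0.001]
contact_force: [-0.2, -0.9, -0.2]
finger_gap: 0.0119
grasp_force: 30.0
```

```bash
python3 - <<'E'
from h import *
st([.593,.146,.375],14.2)
t=grab("top");s=grab("side")
cv2.imwrite("pics/t1.png",t);cv2.imwrite("pics/s1.png",s)
a=t[145:255,150:300];b=s[205:365,130:330]
cv2.imwrite("pics/p.png",np.hstack([cv2.resize(x,(400,300),interpolation=2) for x in(a,b)]))
E
```

```text
t 5.7 pos [0.5911 0.1445 0.3457] yaw 14.07 zaxis [-0. -0. -1.] F [-0.2 -0.9 -0.2] M [-0.04 -0.01 -0.  ] gap 0.0119 grip 30.0
tool shift [ 0.0021 -0.001  -0.0293]
turn z -0.13
```

View pics/p.png

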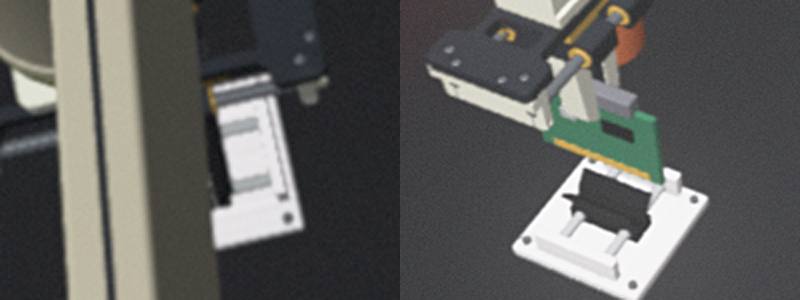

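The side view shows the board held level above the clip, with its gold lower edge at about (206,281)–(262,303). I'll compare board and clip within that same view.

```bash
python3 - <<'E'
from h import *
b=onz("side",[(206,281),(262,302.6)],.0937);print("board",b.round(4),b.mean(0).round(4),np.linalg.norm(b[0]-b[1]),np.degrees(np.arctan2(*(b[0]-b[1])[[1,0]])))
j=onz("side",[(220.7,295),(255.9,307),(211,308.5),(255.6,322)],.050);print("jaws",j.round(4),j.mean(0).round(4))
# base corners, top face, from crop
c=np.array([[180,20],[378,102],[250,285],[24,188]])*[.275,.3]+[180,280]
p=onz("side",c,.012);print("base side",p.round(4),p.mean(0).round(4))
t=np.array([[470,75],[650,27],[688,240],[510,290]])-[400,0]
p=onz("top",t*[.325,80/300]+[170,165],.012);print("base top",p.round(4),p.mean(0).round(4))
E
```

```text
board [[0.6358 0.1563 0.0937]
 [0.5459 0.1314 0.0937]] [0.5908 0.1438 0.0937] 0.09333386770311325 15.499156749296493
jaws [[0.6293 0.1411 0.05  ]
 [0.5724 0.1224 0.05  ]
 [0.6217 0.1679 0.05  ]
 [0.5535 0.142  0.05  ]] [0.5942 0.1433 0.05  ]
base side [[0.6569 0.1028 0.012 ]
 [0.5558 0.0813 0.012 ]
 [0.5279 0.1867 0.012 ]
 [0.6358 0.2121 0.012 ]] [0.5941 0.1457 0.012 ]
base top [[0.6343 0.2138 0.012 ]
 [0.6602 0.1059 0.012 ]
 [0.5528 0.08   0.012 ]
 [0.527  0.1846 0.012 ]] [0.5936 0.1461 0.012 ]
```

Call:
send_rows --targets '[[[0, 0, 0.2, 0.003, -0.001, 0, 1], [0, 0, 0, 0, 0, 0.02, 1], [0, 0, 0, 0, 0, 0.02, 1], [0, 0, 0, 0, 0, 0, 1], [0, 0, 0, 0, 0, 0, 1]]]'

```text
t: 6.42
eef_pos: [0.5936, 0.147, 0.3053]
eef_rot: [-3.118, -0.384, 0.001]
contact_force: [0.3, -1.0, -1.0]
finger_gap: 0.0115
grasp_force: 30.0
```

Call:
send_rows --targets '[[[0, 0, 0, 0, 0, 0.005, 1], [0, 0, 0, 0, 0, 0.005, 1], [0, 0, 0, 0, 0, 0.004, 1], [0, 0, 0, 0, 0, 0, 1]]]'

```text
t: 6.92
eef_pos: [0.5935, 0.147, 0.2912]
eef_rot: [3.118, 0.384, -0.001]
contact_force: [0.2, 0.3, -0.9]
finger_gap: 0.0117
grasp_force: 30.0
```

```bash
python3 - <<'E'
from h import *
st([.594,.146,.264],14)
s=grab("side")
cv2.imwrite("pics/s2.png",cv2.resize(s[215:365,150:310],(800,600)[:2],interpolation=2))
E
```

```text
t 6.92 pos [0.5935 0.147  0.2912] yaw 14.03 zaxis [-0.001 -0.    -1.   ] F [ 0.2  0.3 -0.9] M [-0.01  0.01  0.04] gap 0.0117 grip 30.0
tool shift [0.0002 0.001  0.0272]
turn z 0.03
```

View pics/s2.png

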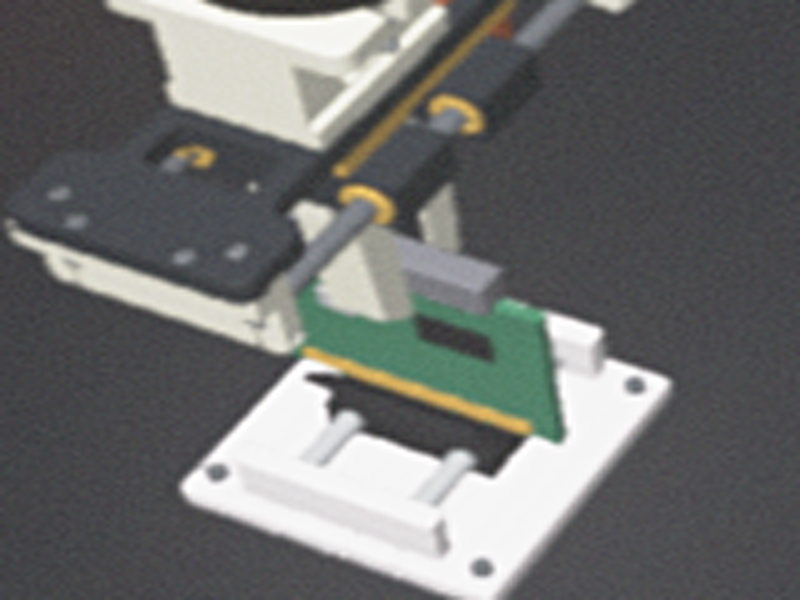

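The side view shows the board inside the mouth, behind the front jaw's flare at about (430,410) in the crop and centred along it. No contact force yet, so I'll carry on gently.

Call:
send_rows --targets '[[[0, 0, 0, 0, 0.0005, 0.003, 1], [0, 0, 0, 0, 0, 0.003, 1], [0, 0, 0, 0, 0, 0.002, 1], [0, 0, 0, 0, 0, 0, 1]]]'

```text
t: 7.48
eef_pos: [0.5939, 0.1464, 0.2835]
eef_rot: [3.118, 0.384, -0.0]
contact_force: [1.4, -1.3, -0.9]
finger_gap: 0.0116
grasp_force: 30.0
```

Call:
send_rows --targets '[[[0, 0, 0, 0, 0, 0.003, 1], [0, 0, 0, 0, 0, 0.003, 1], [0, 0, 0, 0, 0, 0, 1]]]'

```text
t: 7.85
eef_pos: [0.5942, 0.1466, 0.2783]
eef_rot: [-3.118, -0.384, -0.002]
contact_force: [1.1, -0.4, 3.4]
finger_gap: 0.0122
grasp_force: 30.0
```

```bash
python3 - <<'E'
from h import *
st([.594,.146,.264],14)
E
```

```text
t 7.85 pos [0.5942 0.1466 0.2783] yaw 14.03 zaxis [ 0.001  0.    -1.   ] F [ 1.1 -0.4  3.4] M [-0.03 -0.19  0.07] gap 0.0122 grip 30.0
tool shift [-0.0004  0.0006  0.0143]
turn z 0.03
```

Call:
send_rows --targets '[[[0, 0, 0, 0, 0, 0.002, 1], [0, 0, 0, 0, 0, 0.002, 1], [0, 0, 0, 0, 0, 0.002, 1], [0, 0, 0, 0, 0, 0, 1]]]'

```text
t: 8.35
eef_pos: [0.5937, 0.1465, 0.2711]
eef_rot: [3.118, 0.384, -0.001]
contact_force: [0.7, -0.3, -0.5]
finger_gap: 0.0118
grasp_force: 30.0
```

Call:
send_rows --targets '[[[0, 0, 0, 0, 0, 0.002, 1], [0, 0, 0, 0, 0, 0.002, 1], [0, 0, 0, 0, 0, 0, 1]]]'

```text
t: 8.72
eef_pos: [0.5938, 0.1465, 0.2673]
eef_rot: [3.118, 0.384, -0.001]
contact_force: [2.0, -0.2, -0.4]
finger_gap: 0.0114
grasp_force: 30.0
```

```bash
python3 - <<'E'
from h import *
st([.594,.146,.264],14)
E
```

```text
t 8.72 pos [0.5938 0.1465 0.2673] yaw 14.03 zaxis [-0. -0. -1.] F [ 2.  -0.2 -0.4] M [-0.02 -0.2   0.07] gap 0.0114 grip 30.0
tool shift [0.0001 0.0005 0.0033]
turn z 0.03
```

Call:
send_rows --targets '[[[0, 0, 0, 0, 0, 0.001, 1], [0, 0, 0, 0, 0, 0.001, 1], [0, 0, 0, 0, 0, 0.001, 1], [0, 0, 0, 0, 0, 0, 1]]]'

```text
t: 9.22
eef_pos: [0.5939, 0.1465, 0.2646]
eef_rot: [3.118, 0.384, -0.0]
contact_force: [0.5, 0.4, 1.1]
finger_gap: 0.0113
grasp_force: 30.0
```

Call:
send_rows --targets '[[[0, 0, 0, 0, 0, 0.0005, 1], [0, 0, 0, 0, 0, 0, 1]]]'

```text
t: 9.48
eef_pos: [0.5939, 0.1465, 0.2643]
eef_rot: [-3.118, -0.384, -0.0]
contact_force: [0.4, -0.4, 2.4]
finger_gap: 0.0115
grasp_force: 30.0
```

Call:
send_rows --targets '[[[0, 0, 0, 0, 0, 0.0005, 1], [0, 0, 0, 0, 0, 0, 1]]]'

```text
t: 9.72
eef_pos: [0.5939, 0.1465, 0.2641]
eef_rot: [-3.118, -0.384, -0.0]
contact_force: [-1.6, -1.5, 4.7]
finger_gap: 0.0117
grasp_force: 30.0
```

Contact is building up right where the slot bottom should be (0.264). I'll press a bit further to confirm it.

Call:
send_rows --targets '[[[0, 0, 0, 0, 0, 0.001, 1], [0, 0, 0, 0, 0, 0, 1]]]'

```text
t: 9.98
eef_pos: [0.5939, 0.1465, 0.264]
eef_rot: [3.118, 0.384, 0.0]
contact_force: [-4.8, -1.8, 11.0]
finger_gap: 0.0119
grasp_force: 30.0
```

Call:
send_rows --targets '[[[0, 0, 0, 0, 0, 0.001, 1], [0, 0, 0, 0, 0, 0, 1]]]'

```text
t: 10.22
eef_pos: [0.594, 0.1465, 0.264]
eef_rot: [3.118, 0.384, 0.001]
contact_force: [-9.2, -2.4, 18.6]
finger_gap: 0.0117
grasp_force: 30.0
```

Call:
send_rows --targets '[[[0, 0, 0, 0, 0, 0.001, 1], [0, 0, 0, 0, 0, 0, 1]]]'

```text
t: 10.48
eef_pos: [0.5941, 0.1466, 0.264]
eef_rot: [3.118, 0.384, 0.002]
contact_force: [-12.9, -3.7, 26.0]
finger_gap: 0.0116
grasp_force: 30.0
```

It has hit a hard stop at 0.264, exactly the expected home height. I'll relax the push, let go, and back off straight up.

Call:
send_rows --targets '[[[0, 0, 0, 0, 0, -0.002, 1], [0, 0, 0, 0, 0, -0.0015, 1], [0, 0, 0, 0, 0, 0, 1]]]'

```text
t: 10.85
eef_pos: [0.5939, 0.1465, 0.2641]
eef_rot: [-3.118, -0.384, -0.0]
contact_force: [0.7, -1.7, 2.2]
finger_gap: 0.0119
grasp_force: 30.0
```

Call:
send_rows --targets '[[[0, 0, 0, 0, 0, 0, 0.6], [0, 0, 0, 0, 0, 0, 0.2], [0, 0, 0, 0, 0, 0, 0.0], [0, 0, 0, 0, 0, 0, 0.0], [0, 0, 0, 0, 0, -0.01, 0.0]]]'

```text
t: 11.48
eef_pos: [0.5934, 0.1464, 0.2736]
eef_rot: [3.118, 0.384, -0.003]
contact_force: [-0.4, 0.3, -0.3]
finger_gap: 0.0463
grasp_force: 0.0
```

Call:
send_rows --targets '[[[0, 0, 0, 0, 0, -0.02, 0.0], [0, 0, 0, 0, 0, -0.04, 0.0], [0, 0, 0, 0, 0, -0.04, 0.0], [0, 0, 0, -0.04, 0.03, -0.02, 0.0], [0, 0, 0, -0.04, 0.03, 0, 0.0]]]'

```text
t: 12.1
eef_pos: [0.5308, 0.0684, 0.3988]
eef_rot: [3.117, 0.385, 0.01]
contact_force: [0.7, -0.3, 0.1]
finger_gap: 0.0461
grasp_force: 0.0
```

Call:
send_rows --targets '[[[0, 0, 0, -0.04, 0.04, 0, 0.0], [0, 0, 0, -0.04, 0.04, 0, 0.0], [0, 0, 0, 0, 0.04, 0, 0.0], [0, 0, 0, 0, 0, 0, 0.0], [0, 0, 0, 0, 0, 0, 0]]]'

```text
t: 12.72
eef_pos: [0.4824, -0.0666, 0.3954]
eef_rot: [3.118, 0.383, 0.002]
contact_force: [0.1, 0.7, 0.6]
finger_gap: 0.0463
grasp_force: 0.0
```

```bash
python3 - <<'E'
from h import *
st()
t=grab("top");s=grab("side")
cv2.imwrite("pics/t3.png",t)
a=t[150:270,160:320];b=s[230:380,160:360]
cv2.imwrite("pics/f.png",np.vstack([np.hstack([cv2.resize(x,(400,300),interpolation=2) for x in(a,b)]),np.hstack([cv2.resize(x,(400,300),interpolation=2) for x in(t[180:300,340:500],s[130:280,320:520])])]))
E
```

```text
t 12.72 pos [ 0.4824 -0.0666  0.3954] yaw 14.0 zaxis [ 0.001  0.    -1.   ] F [0.1 0.7 0.6] M [0.   0.02 0.01] gap 0.0463 grip 0.0
```

View pics/f.png

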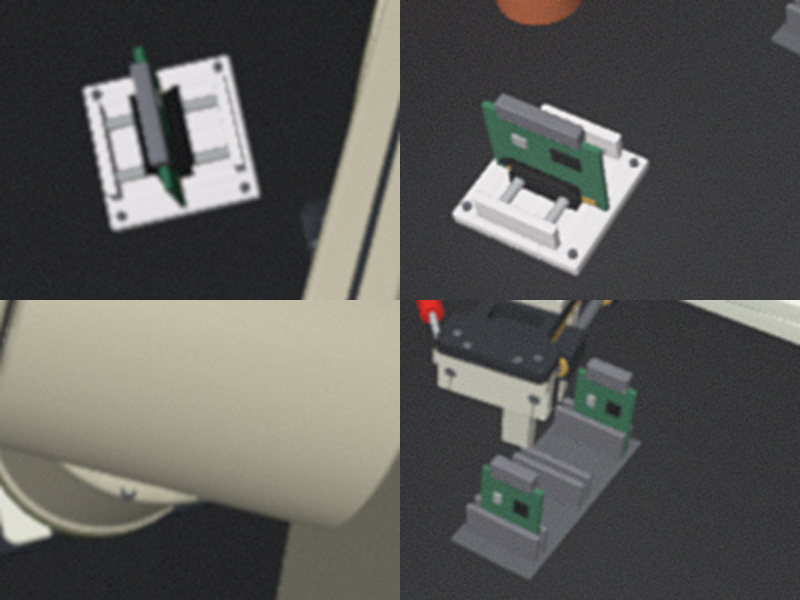

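The board stands in the clip, the rack's middle slot is empty, and both narrow boards are still in place. One number check on lean and yaw from the bar top, about (133–168, 62–165) in the crop.

```bash
python3 - <<'E'
from h import *
t=cv2.imread("pics/t3.png"); m=np.zeros((482,642),np.uint8)
cv2.floodFill(t.copy(),m,(220,194),0,(18,)*3,(18,)*3,4|cv2.FLOODFILL_MASK_ONLY|cv2.FLOODFILL_FIXED_RANGE|(255<<8))
k=max(cv2.findContours(m[1:-1,1:-1],0,2)[0],key=cv2.contourArea)
print(cv2.minAreaRect((onz("top",k.astype(float),.102)[:,:2]*1000).astype(np.float32)))
E
```

```text
((593.4417114257812, 147.95925903320312), (67.2474594116211, 10.752666473388672), 14.106734275817871)
```

The bar's centre is (0.593, 0.148) at 14.1°, so the board is upright, centred and in line with the slot to within measurement error. Handing in.

```bash
python3 -c "
from cell import *
print(hand_in())"
```

```text
the job is handed in; nothing more can be done
None
```

The wide board is fully home in the clip, upright, in line with the slot and centred to about 2 mm, and released; both narrow boards are still in the rack, and the job was handed in at about 13 s.

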